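# Hold the sprung instrument lid at the gauge mark

### The arm

A 7-joint arm with a two-finger parallel gripper is mounted at the origin on the work surface. World frame = base frame: x ahead of the robot, y to its left, z up, the work surface at z = 0. Lengths are in m, angles in rad, forces in N, time in s.
With the tool pointing down it reaches from about 0.425 to 0.825 m from the base axis. Payload 3.6 kg.
Tool frame: the origin (TCP) lies at the very end of the fingers, on their centre line; the grasp point (between the pads) lies 19 mm behind it; y points along the fingers, x is the direction in which the jaws open and shut, and the axes are right-handed (so a half turn about y gives the same grasp; the last joint's range is limited). The gripper opens to 93 mm and grips with 3 to 60 N. Pads are 15 mm wide; open, the fingers measure 128 mm over their backs; the gripper's body (75 mm by 188 mm) begins 65 mm behind the grasp point.
Start: joints at [1.246, 0.615, -0.013, 1.423, 0.008, 1.103, -0.04], TCP at [0.191, -0.621, 0.219] pointing down, gripper open.
Joint ranges: [-3.12, 3.12], [-0.3, 2.06], [-1.34, 1.32], [0.26, 2.42], [-1.36, 4.5], [0.01, 1.98], [-2.84, 2.84]. Speed limits (rad/s): [2.79, 2.79, 3.14, 3.14, 3.14, 3.14, 3.14].

### API

Orientations are given as a unit quaternion [w, x, y, z].
In Python, from cell import env gives the robot as it stands.
- The arm moves only by the shell command python3 -m creep 'ROWS' [FORCE]. ROWS is text: rows parted by semicolons, each of 7 numbers parted by spaces: the shift along the tool's x, y, z in m, then the turn, a rotation vector about the tool's x, y, z in rad, then the opening, from -1 (shut) to 1 (fully open). In form: x y z wx wy wz gripper; .... A call has 1 to 5 rows; each row shifts and turns the commanded pose from where the row before left it, along the tool's axes as they then stand; what a row does not reach is not made up. A row lasts 1/12 s, in which the tool goes at most 41.7 mm and 7.16 degrees, less where a joint would pass 70% of its speed; a pose out of reach is approached as far as the arm can. A call is refused whole if a number of a shift passes 0.0417 or a number of a turn 0.125, either way. A call with a gripper value outside its range is refused whole. The fingers move at their own pace and stop on an object; FORCE is the grip in N (left out, the last holds). Time passes only in rows, so rows that do not move let the fingers close. It gives the time, the measured TCP pose, the force and the opening at its end, in the units of the state.
- env.sense(): the state, without advancing time (a new reading comes with each control period).
- env.snapshot(name): name is "scene" or "top" or "wrist"; returns a dict with "img" (400x640x3 uint8, red, green, blue), "vfov" (degrees; the focal length in pixels is half the picture's height over the tangent of half this angle, whatever the lens; pixels are square), "cx", "cy" (the principal point, pixels), "k1" (the pictures are not rectified: a ray, as slopes to the right and down, at radius r is drawn at 1 + k1 r^2 times it, then the intrinsics apply), "eye" and "rotation" of the camera in the world. Camera axes: x right, y down, z forward; pixel columns grow to the right and rows downward; lengths in m; the calibration is good to about 2 mm. A picture is of the moment at which its call begins. There is no depth.
- env.sign_off(): hands the job in, once; it reports no verdict.
Trained networks look in a picture, given as the dict that the camera call returned (one of the last four; its "shot" number tells which), for a name from the list of things; names that differ only in an ending like _2 or _b are one class to them, and where a whole thing is asked for, a point or a joint stands for the part that bears it (a point fixed in the world has none). Each returns a list of dicts, best first, with "confidence" (0 to 1); they miss things now and then, are a little off and sometimes report something else, mostly with a low value. They report only what shows in the picture. A call takes as long as a camera call.
- env.find_in(name, picture): "bbox" ([centre column, centre row, width, height] in pixels, round what is visible of it).
The state is a dict: "time": time; "q": joint angles; "dq": joint speeds; "effort": joint torques, N m; "tcp_pos": TCP position; "eef_rot": TCP orientation; "wrist_force": force on the tool from outside, world axes, zero at the start; "wrist_torque": the same for the moment, N m; "gripper_width": finger opening in m.
Only numpy, scipy, OpenCV 4.12 (cv2) and the standard library are available. Lean on these libraries where they do the work, as an engineer would, in place of code of your own. Each camera call takes 0.05 s, during which the arm holds its last target.

### The job

Slide the latch on the front ledge of the instrument case sideways, off the lid's tongue, until you feel it come up against its end stop; then raise the sprung lid by its bar handle until it stands level with the gauge arm at the side of the case, so that a colleague can set the lid switch there. Finish while still holding the lid steady at that mark with the gripper. Do not move the gauge arm, and leave the other things on the bench where they are.

Things in the scene. Friction and masses are not known exactly. Their poses are not given: they have to be found in the camera images.
- case: bench instrument case, fixed to the table, 250 mm deep (local x) by 300 mm wide (local y); local x points away from its front, local z up; its turn about the vertical and its place vary. Origin on the table, under the middle of the lid. Local x = -150 to -100 mm is a fixed front ledge, 88 mm high, carrying the latch; the hinged lid covers x = -100 to +100 mm, its top face 100 mm above the table when shut. Inside it lies a circuit board
- latch (a joint): slide of the aluminium latch along the case's local +y, m. Near 0 its nose covers a small tongue on the lid's front edge and blocks the lid; it moves 30 to 40 mm towards +y, stiffly (about 2.5 N of friction), until it meets a solid end stop, which can be felt, and stays where it is left. The lid is only surely free with the latch up against that stop
- latch_grip (a point): middle of the latch's upright black grip post: 14 mm along local y, 24 mm along local x, 32 mm high; its top is 16 mm above this point, and the latch metal below begins 16 mm under it. The latch starts 70 to 78 mm to local +y of the lid's middle. Axes as the case
- lid (a joint): opening angle of the sprung lid, rad: 0 shut, grows as the front edge rises; hinge line along local y at the case's far (+x) edge. A spring (0.8 N m per rad, about 0.4 N m already at 0) and the lid's weight (0.35 kg) pull it shut: about 4 to 8 N at the handle square to the hinge radius, up to about 18 N if pulled straight up at the widest mark; it falls shut when let go
- lid_hinge (a point): point on the hinge line, in the middle of the lid's width, 90 mm above the table. Axes turn with the lid; with the lid shut they are those of the case
- lid_bar (a point): middle of the lid's handle: a round steel bar 14 mm thick and 110 mm long, along local y, on two posts 96 mm apart; its centre is 35 mm above the lid's top face. In the axes of lid_hinge it lies at (-165, 0, 45) mm. Axes as the lid
- gauge (a joint): angle of the gauge arm, rad, counted from the shut lid in the same sense as lid: the lid stands at the mark when lid equals gauge. Set between 0.42 and 0.85; it is only held by friction: do not touch it
- gauge_tip (a point): ball (14 mm) at the end of the gauge arm, a thin steel bar 200 mm long that turns about the lid's hinge line, 20 mm beyond the lid's side edge (local -y side of the case, with a round scale disc at its pivot). With the lid at the mark this ball is level with the lid's front edge. Axes turn with the arm
- spool: loose solder-wire spool, standing on end, 56 mm across, 40 mm high; origin under its centre; leave it alone
- clamp_stand: loose third-hand clamp stand, foot 90 x 50 mm, crossbar 110 mm long along its y axis, 80 mm high; origin under the foot's centre; leave it alone
- meter: loose black hand multimeter lying on its back, 130 x 70 x 30 mm; origin under its centre; leave it alone
- screwdriver: loose screwdriver lying on the mat, about 200 mm long along its x axis; leave it alone
- flux_jar: loose small jar, 48 mm across, 60 mm high; origin under its centre; leave it alone
- circuit_module: loose small circuit module, 50 x 70 mm, 17 mm high; origin under its centre; leave it alone
- parts_tray: loose open compartment tray, 120 x 160 mm, 35 mm high; origin under its centre; leave it alone

How it is judged:
By the outcome, as a careful person would: the job done as asked, in the order asked, and still so for the second after the job is handed in, while the arm keeps its last pose, push and grip.
It also fails if it takes over 48 s, if anything falls off the work surface, if the arm or the gripper's body presses on something with over 40 N, if the wrist force passes 120 N, or if a joint passes its speed limit or range.

## Working session

There is one attempt and no reset: what is moved stays moved. The work goes in short steps, Python scripts to look and compute and a shell command to move; the robot and the scene stay as the last step left them, time stands still between calls to the robot, and variables do not carry over. Pictures are saved under pics/ and viewed, and the job is handed in when it is done.

```bash
ls; mkdir -p pics
python3 - <<'E'
from cell import env
import cv2
s=env.sense();print(s)
for n in ["scene","top","wrist"]:
    p=env.snapshot(n);cv2.imwrite(f"pics/{n}0.png",p["img"][:,:,::-1])
    print(n,{k:v for k,v in p.items() if k!="img"})
    if n!="wrist":
        for t in ["case","latch_grip","lid_bar","gauge_tip","lid_hinge","gauge","latch","lid"]:
            print(t,[( [round(float(x)) for x in d["bbox"]],round(d["confidence"],2)) for d in env.find_in(t,p)[:2]])
E
```

```text
pics
{'time': 0.0, 'q': array([ 1.24649831,  0.61594361, -0.01260642,  1.42488595,  0.00810034,
        1.10338561, -0.04041702]), 'dq': array([ 0.00050953, -0.00153505,  0.00043129, -0.000371  ,  0.00176861,
        0.00123889, -0.00019979]), 'effort': array([ 1.85544695e-04, -4.58935547e+01,  2.09203530e-01, -1.65744549e+01,
       -6.09949976e-02,  2.05442141e-02,  2.43520699e-04]), 'tcp_pos': array([ 0.19049276, -0.62063689,  0.21746966]), 'eef_rot': array([ 0.56917867, -0.56812222,  0.42102098, -0.41954036]), 'wrist_force': array([-0.38450212,  0.02990293,  0.01897311]), 'wrist_torque': array([ 0.02349478, -0.02949519, -0.075762  ]), 'gripper_width': 0.09325149424158617}
scene {'vfov': 54.355605618875416, 'cx': 319.6904788927518, 'cy': 203.55118812286017, 'k1': -0.047657081386768246, 'eye': array([ 1.09133751, -0.36961038,  1.03235159]), 'rotation': array([-0.26636428,  0.85338967,  0.42917731, -0.12877491]), 'shot': 1}
case [([331, 227, 129, 127], 0.77), ([290, 289, 14, 25], 0.57)]
latch_grip [([319, 175, 13, 12], 0.49)]
lid_bar [([334, 221, 121, 103], 0.62)]
gauge_tip [([299, 
[... 347 characters left out ...]
938912]), 'rotation': array([-0.04014621,  0.71347486, -0.69883862,  0.0310885 ]), 'shot': 2}
case [([323, 180, 121, 118], 0.63)]
latch_grip [([392, 162, 12, 16], 0.71), ([441, 277, 29, 44], 0.55)]
lid_bar [([322, 178, 113, 84], 0.98)]
gauge_tip [([482, 225, 39, 30], 0.32)]
lid_hinge [([481, 225, 36, 29], 0.65), ([320, 181, 115, 83], 0.6)]
gauge [([377, 163, 20, 59], 0.66)]
latch []
lid [([321, 182, 111, 80], 0.58), ([226, 291, 16, 44], 0.45)]
wrist {'vfov': 64.24461263274927, 'cx': 319.72506889969367, 'cy': 198.99988066066064, 'k1': 0.008870160260953178, 'eye': array([ 0.25770038, -0.60062865,  0.38430406]), 'rotation': array([ 0.10366168,  0.79733091, -0.58962938, -0.07651717]), 'shot': 3}
```

View pics/scene0.png

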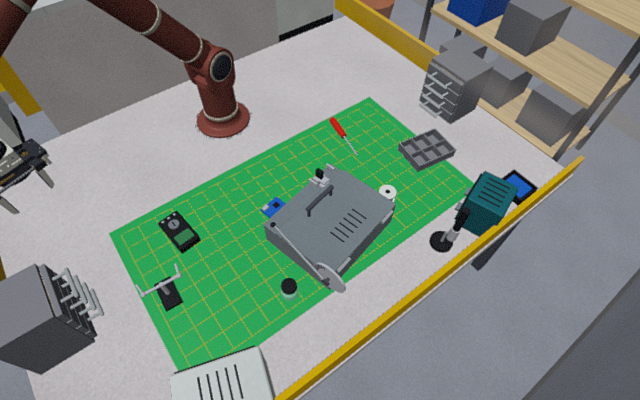

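View pics/top0.png

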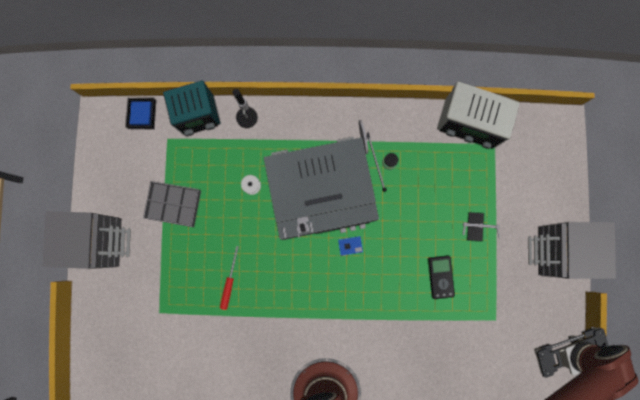

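Run:
```python
import cv2
a=cv2.imread("pics/scene0.png")[130:330,220:440]; cv2.imwrite("pics/scene0c.png",cv2.resize(a,None,fx=3,fy=3,interpolation=cv2.INTER_CUBIC)[:600,:660])
a=cv2.imread("pics/top0.png")[100:260,240:420]; cv2.imwrite("pics/top0c.png",cv2.resize(a,None,fx=3.7,fy=3.7,interpolation=cv2.INTER_CUBIC))
```

```text
(no output)
```

View pics/scene0c.png

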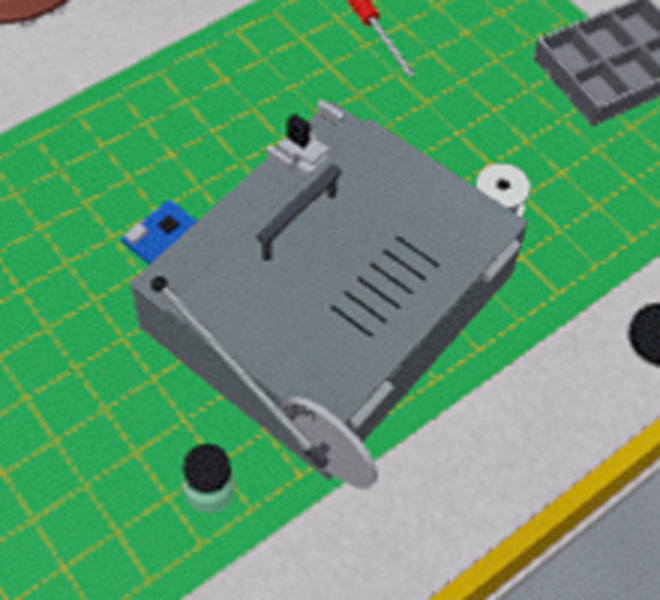

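View pics/top0c.png

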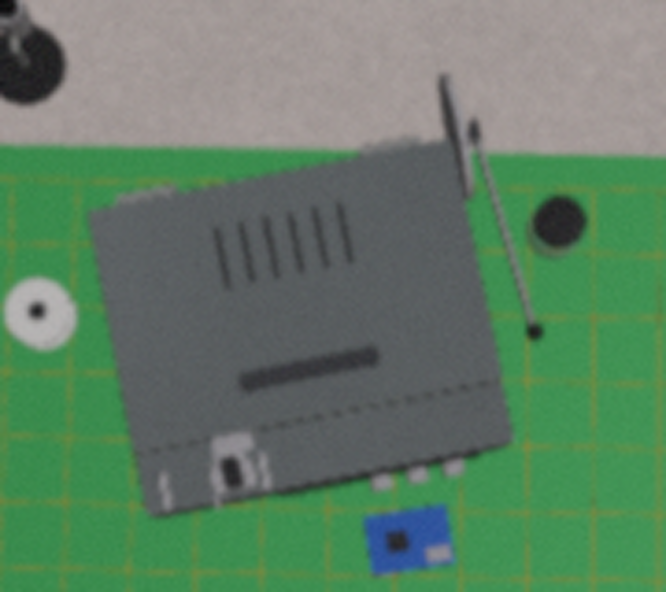

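The top view shows the case with its front towards the robot. Crop positions are post top (232,468), bar (243,382)–(376,355) and gauge ball (534,331). I'll fit the case pose from both views.

```bash
cat > h.py <<'E'
import numpy as np
from scipy.spatial.transform import Rotation as R
from scipy.optimize import least_squares
def Rq(q): return R.from_quat(np.r_[q[1:],q[0]])
def proj(p,X):
    c=Rq(p["rotation"]).inv().apply(np.atleast_2d(X)-p["eye"])
    s=c[:,:2]/c[:,2:]; r2=(s**2).sum(1,keepdims=True)
    f=200/np.tan(np.radians(p["vfov"])/2)
    return s*(1+p["k1"]*r2)*f+[p["cx"],p["cy"]]
def world(P,X): # P=x,y,yaw  X local
    c,s=np.cos(P[2]),np.sin(P[2])
    X=np.atleast_2d(X); return np.c_[P[0]+c*X[:,0]-s*X[:,1],P[1]+s*X[:,0]+c*X[:,1],X[:,2]]
def pts(v):
    lat,g=v[3],v[4]
    L=[[-.125+v[5],lat,.136],[-.065,.055,.135],[-.065,-.055,.135],[.1-.2*np.cos(g),-.17,.09+.2*np.sin(g)],
       [-.15,.15,.088],[-.15,-.15,.088],[.1,.15,.1],[.1,-.15,.1]]
    return world(v,L)
E
cat > fit0.py <<'E'
from h import *
from cell import env
T=env.snapshot("top");S=env.snapshot("scene")
a=lambda L,o,s:np.array(L,float)/s+o
mt=a([[232,466],[241,382],[378,355],[534,331],[150,515],[510,441],[91,213],[448,142]],[240,100],3.7)
ms=a([[297,120],[336,172],[265,242],[159,284]],[220,130],3)
ms_idx=[0,1,2,3]
def res(v):
    X=pts(v[:6])
    return np.r_[(proj(T,X)-mt).ravel(),(proj(S,X[ms_idx])-ms).ravel(),v[5]/.004, v[6:]/2]
def res2(v):
    X=pts(v[:6]); 
    return np.r_[(proj(T,X)-mt-v[6:8]).ravel(),(proj(S,X[ms_idx])-ms-v[8:10]).ravel(),v[5]/.004,v[6:]/1.]
r=least_squares(res2,[.6,0,.15,.074,.6,0,0,0,0,0])
np.set_printoptions(precision=4,suppress=True)
print(r.x);print(r.fun[:24].reshape(-1,2));print(pts(r.x)[:4])
E
python3 fit0.py
```

```text
[ 0.6483  0.0305  0.2204  0.0733  0.499  -0.0032 -0.3433 -0.9558 -0.6888
 -0.5749]
[[-0.0169  0.3878]
 [-0.4433  0.24  ]
 [ 0.1732 -0.0619]
 [-0.1226 -0.1418]
 [-1.0605  0.4304]
 [ 1.4521  0.2279]
 [-1.3157 -0.6882]
 [ 0.9905 -1.3498]
 [ 0.6731  0.9146]
 [ 0.1398 -1.3332]
 [-1.5827 -0.67  ]
 [ 0.0809  0.5137]]
[[ 0.5073  0.074   0.136 ]
 [ 0.5729  0.0699  0.135 ]
 [ 0.5969 -0.0374  0.135 ]
 [ 0.6117 -0.1519  0.1857]]
```

```bash
cat >> h.py <<'E'
def tgt(axis_x, yaw_case_dir, tilt=0):
    pass
def orient(phi, tilt=0.0, flip=1):
    """tool y down (tilted by lid angle), tool x along case local x (flip)"""
    c=R.from_euler('z',phi)*R.from_euler('y',tilt)
    x=c.apply([flip,0,0]); y=c.apply([0,0,-1.]); z=np.cross(x,y)
    return R.from_matrix(np.c_[x,y,z])
def delta(s,pos,rot):
    r=Rq(s["eef_rot"]); 
    return r.inv().apply(np.array(pos)-s["tcp_pos"]), (r.inv()*rot).as_rotvec()
E
python3 - <<'E'
from h import *
from cell import env
np.set_printoptions(precision=4,suppress=True)
s=env.sense(); r=Rq(s["eef_rot"]); print(r.as_matrix())
for f in (1,-1):
    print(f,delta(s,[.47,-.30,.30],orient(.2204,flip=f)),delta(s,[.507,.074,.25],orient(.2204,flip=f))[0])
E
```

```text
[[ 0.2935  0.      0.956 ]
 [-0.956   0.      0.2935]
 [ 0.     -1.      0.    ]]
1 (array([-0.2253, -0.0813,  0.3613]), array([-0.    , -1.4933,  0.    ])) [-0.5719 -0.0313  0.5064]
-1 (array([-0.2253, -0.0813,  0.3613]), array([-0.    ,  1.6483, -0.    ])) [-0.5719 -0.0313  0.5064]
```

```bash
python3 -m creep '-0.015 -0.01 0.036 0 -0.06 0 1;-0.015 -0.01 0.036 0 -0.06 0 1;-0.015 -0.01 0.036 0 -0.06 0 1;-0.015 -0.01 0.036 0 -0.065 0 1;-0.015 -0.01 0.036 0 -0.065 0 1'; python3 -m creep '-0.012 -0.01 0.036 0 -0.07 0 1;-0.012 -0.01 0.036 0 -0.07 0 1;-0.012 -0.01 0.036 0 -0.07 0 1;0 0 0.038 0 -0.07 0 1;0 0 0.038 0 -0.07 0 1'
cat > st.py <<'E'
from h import *
from cell import env
import sys
np.set_printoptions(precision=4,suppress=True)
s=env.sense();print(s["time"],s["tcp_pos"],s["wrist_force"],s["gripper_width"],s["q"])
a=[float(x) for x in sys.argv[1:]]
print(*delta(s,a[:3],orient(a[3],a[4] if len(a)>4 else 0)))
E
python3 st.py .507 .074 .25 .2204
```

```text
time: 1.47
tcp_pos: [0.3257, -0.4788, 0.2692]
eef_rot: [0.627, -0.627, 0.326, -0.327]
wrist_force: [0.3, -0.2, 0.1]
gripper_width: 0.0928
time: 1.88
tcp_pos: [0.4368, -0.3262, 0.3]
eef_rot: [-0.674, 0.675, -0.211, 0.213]
wrist_force: [-0.2, -0.2, -0.2]
gripper_width: 0.0927
1.8833 [ 0.4368 -0.3262  0.3   ] [-0.1655 -0.2235 -0.1532] 0.09271238071580952 [ 0.7666  0.3863 -0.2431  1.5993  0.0994  1.1653 -0.1083]
[-0.1719  0.0493  0.3683] [ 0.0015 -0.8304  0.0026]
```

```bash
python3 -m creep '0 0 0.04 0 -0.083 0 1;0 0 0.04 0 -0.083 0 1;0 0 0.04 0 -0.083 0 1;0 0 0.04 0 -0.083 0 1;0 0 0.04 0 -0.083 0 1' >/dev/null; python3 -m creep '0 0 0.04 0 -0.083 0 1;0 0 0.04 0 -0.083 0 1;0 0 0.04 0 -0.083 0 1;0 0 0.03 0 -0.083 0 1;0 0 0.01 0 -0.083 0 1'; python3 st.py .507 .074 .25 .2204
python3 - <<'E'
from cell import env
import cv2
p=env.snapshot("wrist");cv2.imwrite("pics/w1.png",p["img"][:,:,::-1]);print(p["eye"],p["rotation"],env.sense()["tcp_pos"])
for t in ["latch_grip","lid_bar","gauge_tip"]:
    print(t,[( [round(float(x)) for x in d["bbox"]],round(d["confidence"],2)) for d in env.find_in(t,p)[:2]])
E
```

```text
time: 2.72
tcp_pos: [0.5317, 0.0178, 0.2994]
eef_rot: [0.704, -0.701, -0.082, 0.081]
wrist_force: [-0.1, 0.6, -0.2]
gripper_width: 0.093
2.7167 [0.5317 0.0178 0.2994] [-0.1006  0.5796 -0.1538] 0.09296571860588324 [ 0.2912  0.397  -0.5331  1.6276  0.2106  1.1738 -0.0586]
[-0.0113  0.0496  0.0602] [-0.0038  0.0102  0.0018]
[0.51486302 0.08587769 0.46526868] [0.12612318 0.98534578 0.11379035 0.01543977] [0.53147586 0.01742704 0.29927853]
latch_grip [([314, 125, 38, 28], 0.61)]
lid_bar [([426, 169, 203, 234], 0.9)]
gauge_tip [([412, 343, 74, 29], 0.79)]
```

View pics/w1.png

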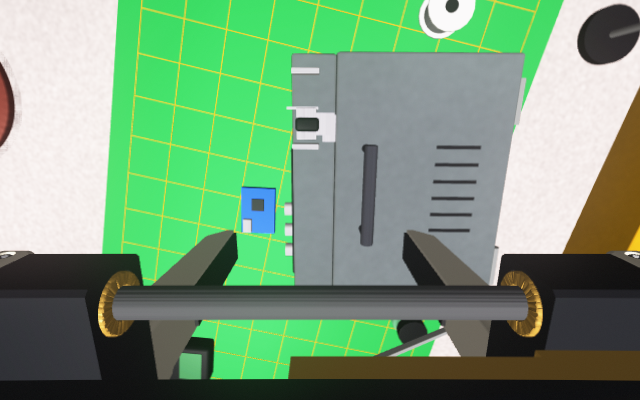

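The wrist view shows the post top at about (307,124.5), the bar from (371,146) to (367,245), and case corners at (292,54) and (523,54). I'll refit with these.

```bash
python3 - <<'E'
import cv2
a=cv2.imread("pics/w1.png")[40:260,270:540]; cv2.imwrite("pics/w1c.png",cv2.resize(a,None,fx=2.7,fy=2.7,interpolation=cv2.INTER_CUBIC))
E
cat > fit1.py <<'E'
from h import *
from cell import env
T=env.snapshot("top");S=env.snapshot("scene");W=env.snapshot("wrist")
a=lambda L,o,s:np.array(L,float)/s+o
mt=a([[232,466],[241,382],[378,355],[534,331],[150,515],[510,441],[91,213],[448,142]],[240,100],3.7)
ms=a([[297,120],[336,172],[265,242],[159,284]],[220,130],3)
mw=np.array([[307,124.5],[371,145],[366.5,245],[292,53],[523,53]],float); iw=[0,1,2,4,6]
def res2(v):
    X=pts(v[:6]); 
    return np.r_[(proj(T,X)-mt-v[6:8]).ravel(),(proj(S,X[:4])-ms-v[8:10]).ravel(),(proj(W,X[iw])-mw-v[10:12]).ravel()/2.,v[5]/.004,v[6:10]/1.,v[10:12]/3]
r=least_squares(res2,[.6,0,.15,.074,.6,0,0,0,0,0,0,0])
np.set_printoptions(precision=4,suppress=True)
print(r.x);print(r.fun[:34].reshape(-1,2));print(pts(r.x)[:4])
E
python3 fit1.py
```

```text
[ 0.6491  0.0249  0.2135  0.0746  0.5148 -0.0039  1.2334 -1.1256 -1.7329
  0.0901  1.4406 -6.0827]
[[-0.3687  0.5742]
 [-0.2257  0.1028]
 [ 0.4413  0.0597]
 [ 0.2343 -0.4025]
 [-1.1319  0.1244]
 [ 1.5144  0.606 ]
 [-0.8349 -1.1058]
 [ 1.6046 -1.0843]
 [ 0.7763  0.7984]
 [-0.0116 -0.9362]
 [-2.0439 -0.3276]
 [-0.4537  0.5555]
 [ 0.1596  0.3482]
 [-0.3192 -0.0278]
 [-0.0509  0.4446]
 [-1.7486 -0.1724]
 [ 2.2792 -1.9445]]
[[ 0.5073  0.0705  0.136 ]
 [ 0.5739  0.0648  0.135 ]
 [ 0.5972 -0.0427  0.135 ]
 [ 0.6127 -0.157   0.1885]]
```

View pics/w1c.png

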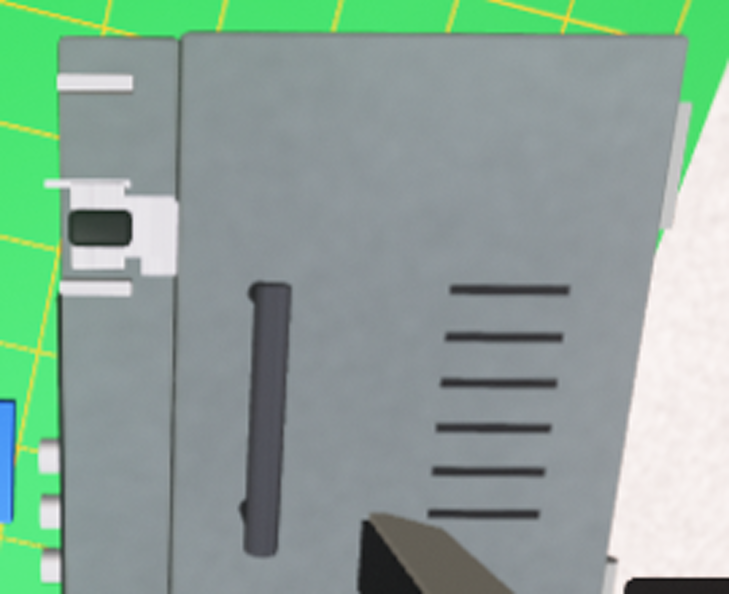

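```bash
python3 - <<'E'
from h import *
from cell import env
W=env.snapshot("wrist");s=env.sense();r=Rq(s["eef_rot"])
for x in (-.0465,0,.0465):
  for z in (-.0075,.0075): print(x,z,proj(W,s["tcp_pos"]+r.apply([x,0,z])))
E
python3 - <<'E'
import cv2
a=cv2.imread("pics/w1.png")[210:330,130:510]; cv2.imwrite("pics/w1d.png",cv2.resize(a,None,fx=2,fy=2,interpolation=cv2.INTER_CUBIC))
E
```

```text
-0.0465 -0.0075 [[238.45696594 257.53289643]]
-0.0465 0.0075 [[236.66937361 232.56703629]]
0 -0.0075 [[320.79445604 257.4169063 ]]
0 0.0075 [[320.78607586 232.45985852]]
0.0465 -0.0075 [[403.15467193 257.37000702]]
0.0465 0.0075 [[404.9265311  232.39399576]]
```

View pics/w1d.png

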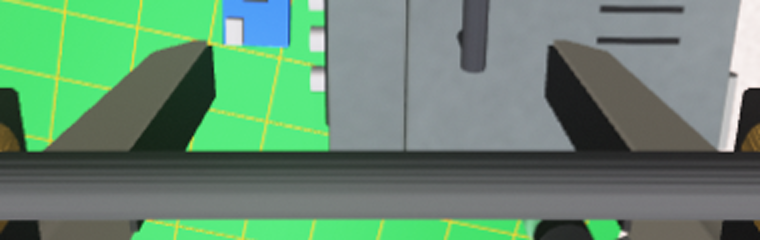

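```bash
sed -i 's#v\[10:12\]/3#v[10:12]/.5#; s#v\[6:10\]/1.#v[6:10]/3.#' fit1.py; python3 fit1.py
```

```text
[ 0.6491  0.0196  0.2143  0.0747  0.5156 -0.0041  3.1572 -1.2143 -3.621
  1.0078  0.0195 -0.0271]
[[-0.4175  0.8011]
 [-0.3059  0.2382]
 [ 0.3553  0.1644]
 [ 0.2043 -0.3616]
 [-1.2387  0.285 ]
 [ 1.3893  0.6785]
 [-1.0326 -0.9466]
 [ 1.3966 -0.9939]
 [ 1.1537  0.6557]
 [ 0.4156 -0.9883]
 [-1.7004 -0.2828]
 [-0.2711  0.7273]
 [ 0.1973  0.6345]
 [-0.3439  0.2125]
 [-0.0782  0.1799]
 [-1.4417  0.0859]
 [ 1.8223 -1.3294]]
[[ 0.507   0.0651  0.136 ]
 [ 0.5739  0.0595  0.135 ]
 [ 0.5972 -0.0479  0.135 ]
 [ 0.6129 -0.1622  0.1886]]
```

```bash
python3 st.py .508 .067 .20 .2143
```

```text
3.2667 [0.5324 0.0096 0.2986] [-0.2902 -0.214   0.5358] 0.09299928449012951 [ 0.2983  0.3978 -0.5249  1.6269  0.2122  1.1742 -0.0602]
[-0.0116  0.0986  0.0613] [ 0.0002  0.0006 -0.0001]
```

The arm was still settling: my pixel marks came from the earlier picture, but the fit used a later camera pose. I'll refit with the pose that belongs to that picture.

```bash
sed -i 's#^a=lambda#W["eye"]=np.array([0.51486302,0.08587769,0.46526868]);W["rotation"]=np.array([0.12612318,0.98534578,0.11379035,0.01543977])\na=lambda#' fit1.py; python3 fit1.py;python3 st.py .508 .074 .20 .2143
```

```text
[ 0.648   0.03    0.2208  0.0745  0.5003 -0.0041 -0.2611 -0.8968 -1.0346
 -0.7932  0.0045  0.0254]
[[-0.2733  0.8579]
 [-0.3548  0.3148]
 [ 0.2598 -0.0019]
 [-0.0321 -0.1454]
 [-0.9643  0.5127]
 [ 1.5424  0.2707]
 [-1.2546 -0.6047]
 [ 1.0478 -1.3037]
 [ 0.8368  0.7415]
 [ 0.2695 -1.1165]
 [-1.4513 -0.445 ]
 [ 0.23    0.7319]
 [ 0.3761  0.3746]
 [-0.3901  0.1564]
 [-0.5791  0.063 ]
 [-0.9722 -0.1411]
 [ 1.6015 -0.2497]]
[[ 0.5057  0.0744  0.136 ]
 [ 0.5725  0.0695  0.135 ]
 [ 0.5966 -0.0379  0.135 ]
 [ 0.6116 -0.1524  0.1859]]
3.4167 [0.5323 0.0103 0.2987] [-0.7032  0.0162 -0.162 ] 0.09297247701670025 [ 0.2976  0.3978 -0.5255  1.627   0.2123  1.1742 -0.0601]
[-0.0101  0.0987  0.0675] [-0.     0.002  0.   ]
```

```bash
python3 -m creep '-0.004 0.033 0.0227 0 -0.004 0 0.3;-0.004 0.033 0.0227 0 0 0 0.3;-0.004 0.033 0.0227 0 0 0 0.3;0 0 0 0 0 0 0.3;0 0 0 0 0 0 0.3' 20; python3 -m creep '0 0 0 0 0 0 0.3;0 0 0 0 0 0 0.3;0 0 0 0 0 0 0.3'
python3 - <<'E'
from cell import env
import cv2
p=env.snapshot("wrist");cv2.imwrite("pics/w2.png",p["img"][:,:,::-1])
s=env.sense()
from h import *
r=Rq(s["eef_rot"]);print(proj(p,s["tcp_pos"]),proj(p,s["tcp_pos"]-[0,0,.064]),proj(p,[.5057,.0744,.136]))
E
python3 st.py .506 .0744 .112 .2208
```

```text
time: 3.83
tcp_pos: [0.5043, 0.0754, 0.1984]
eef_rot: [0.703, -0.703, -0.078, 0.081]
wrist_force: [0.4, 0.0, -0.6]
gripper_width: 0.0643
time: 4.08
tcp_pos: [0.5072, 0.0735, 0.201]
eef_rot: [-0.703, 0.703, 0.078, -0.076]
wrist_force: [-0.4, -0.4, 0.5]
gripper_width: 0.0603
[[320.35417694 245.25253233]] [[319.93408656 211.57656671]] [[318.48191725 209.87927618]]
4.1333 [0.507  0.0736 0.2008] [0.8309 0.2285 1.1037] 0.06077191768247268 [ 0.1631  0.4626 -0.5096  1.8336  0.2795  0.9139 -0.2547]
[-0.001   0.0888  0.0011] [ 0.0006 -0.0019  0.0028]
```

View pics/w2.png

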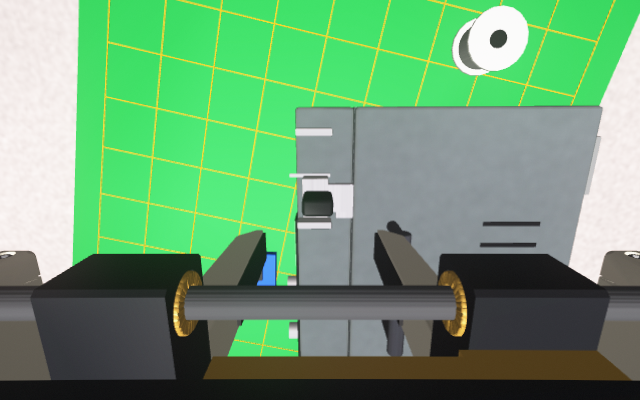

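Run:
```python
import cv2,numpy as np
a=cv2.imread("pics/w2.png")[160:240,280:360]; a=np.clip(a.astype(float)*1.8,0,255).astype('uint8'); cv2.imwrite("pics/w2d.png",cv2.resize(a,None,fx=7,fy=7,interpolation=cv2.INTER_CUBIC))
```

```text
(no output)
```

View pics/w2d.png

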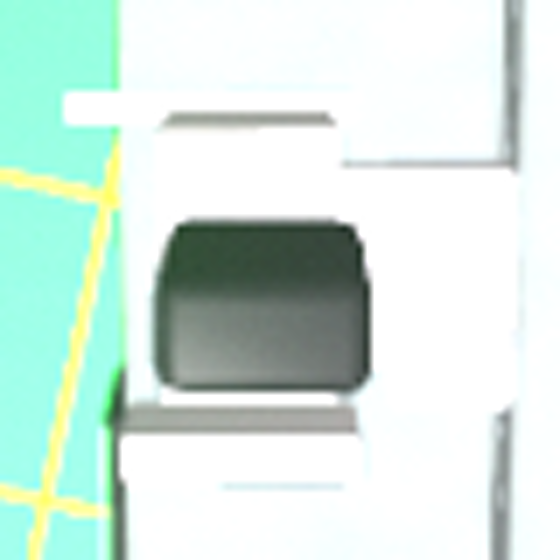

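Zoomed, the post's top face is centred at about (317.6,208.6), within 1–2 px of the prediction. Descending.

```bash
python3 -m creep '-0.001 0.029 0.001 0 0 0 0.3;-0.001 0.029 0.001 0 0 0 0.3;0 0.02 0 0 0 0 0.3;0 0.009 0 0 0 0 0.3;0 0 0 0 0 0 0.3'; python3 -m creep '0 0 0 0 0 0 0.3;0 0 0 0 0 0 0.3;0 0 0 0 0 0 -1;0 0 0 0 0 0 -1;0 0 0 0 0 0 -1' 30; python3 -m creep '0 0 0 0 0 0 -1;0 0 0 0 0 0 -1;0 0 0 0 0 0 -1;0 0 0 0 0 0 -1' 30;python3 st.py .506 .0744 .112 .2208
```

```text
time: 4.55
tcp_pos: [0.5027, 0.0751, 0.1114]
eef_rot: [-0.703, 0.703, 0.077, -0.079]
wrist_force: [0.3, -0.8, -1.2]
gripper_width: 0.0604
time: 4.97
tcp_pos: [0.5039, 0.076, 0.1135]
eef_rot: [0.703, -0.703, -0.079, 0.077]
wrist_force: [-0.1, -0.4, -0.7]
gripper_width: 0.0451
time: 5.3
tcp_pos: [0.5048, 0.0763, 0.113]
eef_rot: [0.703, -0.703, -0.079, 0.077]
wrist_force: [3.6, 0.0, -1.3]
gripper_width: 0.0236
5.3 [0.5048 0.0763 0.113 ] [ 3.6308  0.0122 -1.264 ] 0.02355335428003017 [ 0.1069  0.5765 -0.447   1.9395  0.3725  0.7033 -0.3432]
[ 0.0007  0.001  -0.0021] [-0.0004  0.0001  0.0032]
```

```bash
python3 -m creep '0 0 0.005 0 0 0 -1;0 0 0.006 0 0 0 -1;0 0 0.006 0 0 0 -1;0 0 0.006 0 0 0 -1;0 0 0.003 0 0 0 -1' 45; python3 -m creep '0 0 0.002 0 0 0 -1;0 0 0 0 0 0 -1;0 0 0 0 0 0 -1';python3 st.py .506 .0744 .112 .2208
```

```text
time: 5.72
tcp_pos: [0.4989, 0.1026, 0.113]
eef_rot: [0.703, -0.702, -0.079, 0.077]
wrist_force: [5.4, 0.0, -2.3]
gripper_width: 0.0237
time: 5.97
tcp_pos: [0.4984, 0.1046, 0.113]
eef_rot: [0.703, -0.702, -0.079, 0.077]
wrist_force: [4.3, 0.3, -2.1]
gripper_width: 0.0235
5.9667 [0.4984 0.1046 0.113 ] [ 4.2804  0.3044 -2.1123] 0.023548206568315053 [ 0.0488  0.5746 -0.4444  1.9429  0.3697  0.7006 -0.3968]
[ 0.0007  0.0009 -0.0312] [-0.0011  0.0011  0.0032]
```

```bash
for i in 1 2 3; do :; done; python3 -m creep '0 0 0.003 0 0 0 -1;0 0 0 0 0 0 -1'; python3 -m creep '0 0 0.003 0 0 0 -1;0 0 0 0 0 0 -1'; python3 -m creep '0 0 0.003 0 0 0 -1;0 0 0 0 0 0 -1'
```

```text
time: 6.13
tcp_pos: [0.4979, 0.1072, 0.113]
eef_rot: [0.703, -0.702, -0.079, 0.077]
wrist_force: [6.1, 0.2, -2.1]
gripper_width: 0.0238
time: 6.3
tcp_pos: [0.4972, 0.1101, 0.113]
eef_rot: [0.703, -0.702, -0.079, 0.077]
wrist_force: [4.6, -0.2, -2.4]
gripper_width: 0.0239
time: 6.47
tcp_pos: [0.4971, 0.1107, 0.113]
eef_rot: [-0.702, 0.704, 0.079, -0.077]
wrist_force: [5.7, -3.6, -1.8]
gripper_width: 0.0236
```

```bash
python3 -m creep '0 0 0.003 0 0 0 -1;0 0 0 0 0 0 -1'; python3 -m creep '0 0 0.003 0 0 0 -1;0 0 0 0 0 0 -1';  python3 -m creep '0 0 0.003 0 0 0 -1;0 0 0 0 0 0 -1'
python3 - <<'E'
from cell import env
import cv2
p=env.snapshot("wrist");cv2.imwrite("pics/w3.png",p["img"][:,:,::-1])
E
```

```text
time: 6.63
tcp_pos: [0.497, 0.1109, 0.1129]
eef_rot: [-0.701, 0.705, 0.078, -0.076]
wrist_force: [7.5, -7.8, -0.2]
gripper_width: 0.0237
time: 6.8
tcp_pos: [0.497, 0.1111, 0.1129]
eef_rot: [-0.699, 0.707, 0.077, -0.075]
wrist_force: [8.4, -12.4, -0.3]
gripper_width: 0.0239
time: 6.97
tcp_pos: [0.497, 0.1112, 0.1129]
eef_rot: [-0.698, 0.708, 0.077, -0.075]
wrist_force: [9.8, -15.8, 0.9]
gripper_width: 0.0235
```

View pics/w3.png

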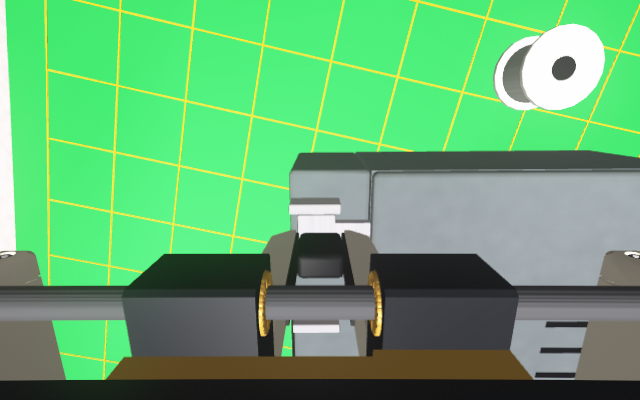

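Stop felt: 15.8 N along y with no further motion after about 36 mm of travel. The picture shows the latch against the outer stop bracket at (315,207). I'll ease off, release and rise.

```bash
python3 -m creep '0 0 -0.004 0 0 0 -1;0 0 -0.004 0 0 0 -1;0 0 0 0 0 0 -1'; python3 -m creep '0 0 0 0 0 0 0.2;0 0 0 0 0 0 0.2;0 0 0 0 0 0 0.2;0 0 0 0 0 0 0.2'; python3 -m creep '0 -0.03 0 0 0 0 0.2;0 -0.03 0 0 0 0 0.2;0 -0.03 0 0 0 0 0.2;0 0 0 0 0 0 0.2;0 0 0 0 0 0 0.2';python3 st.py .5845 .0158 .21 .2208
```

```text
time: 7.27
tcp_pos: [0.497, 0.1107, 0.1129]
eef_rot: [-0.702, 0.704, 0.078, -0.076]
wrist_force: [6.4, -4.7, -1.3]
gripper_width: 0.0235
time: 7.6
tcp_pos: [0.4934, 0.1138, 0.1124]
eef_rot: [0.703, -0.703, -0.078, 0.08]
wrist_force: [-0.3, 0.0, -0.8]
gripper_width: 0.0459
time: 8.02
tcp_pos: [0.4951, 0.1139, 0.204]
eef_rot: [0.703, -0.703, -0.079, 0.077]
wrist_force: [-0.2, -0.8, -1.0]
gripper_width: 0.056
8.0167 [0.4951 0.1139 0.204 ] [-0.1661 -0.7617 -0.9877] 0.05604516904358475 [ 0.0859  0.4528 -0.5133  1.8401  0.2743  0.9165 -0.3303]
[ 0.0656 -0.0059 -0.1154] [-0.0003  0.0012  0.0025]
```

```bash
python3 -m creep '0.0164 -0.0015 -0.0289 0 0 0 0.2;0.0164 -0.0015 -0.0289 0 0 0 0.2;0.0164 -0.0015 -0.0289 0 0 0 0.2;0.0164 -0.0015 -0.0289 0 0 0 0.2;0 0 0 0 0 0 0.2'; python3 -m creep '0 0 0 0 0 0 0.2;0 0 0 0 0 0 0.2;0 0 0 0 0 0 0.2';python3 st.py .5845 .0158 .116 .2208
python3 - <<'E'
from cell import env
import cv2
from h import *
p=env.snapshot("wrist");cv2.imwrite("pics/w4.png",p["img"][:,:,::-1])
s=env.sense();print(s["tcp_pos"],proj(p,s["tcp_pos"]-[0,0,s["tcp_pos"][2]-.135]),proj(p,[[.5725,.0695,.135],[.5966,-.0379,.135]]))
p=env.snapshot("top");cv2.imwrite("pics/t4.png",cv2.resize(p["img"][100:260,240:420,::-1],None,fx=3.7,fy=3.7,interpolation=cv2.INTER_CUBIC))
E
```

```text
time: 8.43
tcp_pos: [0.5871, 0.0066, 0.206]
eef_rot: [-0.702, 0.705, 0.074, -0.075]
wrist_force: [0.8, -1.3, -0.8]
gripper_width: 0.0557
time: 8.68
tcp_pos: [0.5828, 0.0165, 0.2078]
eef_rot: [0.703, -0.702, -0.078, 0.08]
wrist_force: [-0.7, -0.1, 0.1]
gripper_width: 0.0559
8.6833 [0.5828 0.0165 0.2078] [-0.6987 -0.1014  0.0883] 0.05586434034892039 [ 0.2386  0.5615 -0.4884  1.6277  0.2942  1.0291 -0.1155]
[ 0.0017  0.0918 -0.0012] [-0.0015  0.0033 -0.0025]
[0.58309971 0.01645285 0.20817496] [[320.99870564 208.73726928]] [[323.00884023 138.36202441]
 [322.27895026 273.87037131]]
```

View pics/w4.png

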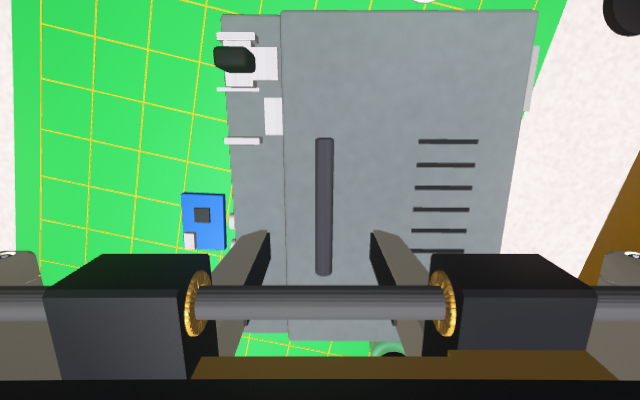

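View pics/t4.png

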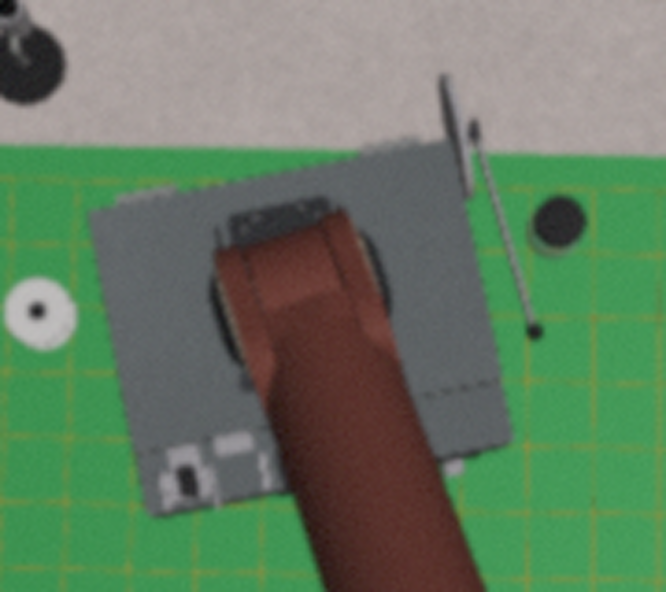

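The wrist view has the latch clear of the tongue (white tab at (274,116)). The bar runs (324.5,138)–(323.5,275), as predicted within 1.5 px. Gripping the bar.

```bash
python3 -m creep '0.001 0.03 0 0 0 0 0.2;0.001 0.03 0 0 0 0 0.2;0 0.02 0 0 0 0 0.2;0 0.012 -0.001 0 0 0 0.2;0 0 0 0 0 0 0.2'; python3 -m creep '0 0 0 0 0 0 0.2;0 0 0 0 0 0 0.2;0 0 0 0 0 0 -1;0 0 0 0 0 0 -1;0 0 0 0 0 0 -1' 35; python3 -m creep '0 0 0 0 0 0 -1;0 0 0 0 0 0 -1;0 0 0 0 0 0 -1;0 0 0 0 0 0 -1;0 0 0 0 0 0 -1';python3 st.py .5853 .016 .116 .2208
```

```text
time: 9.2
tcp_pos: [0.5844, 0.0142, 0.1142]
eef_rot: [0.703, -0.703, -0.076, 0.08]
wrist_force: [0.5, 0.1, -0.2]
gripper_width: 0.0561
time: 9.62
tcp_pos: [0.5871, 0.0141, 0.1177]
eef_rot: [-0.703, 0.703, 0.079, -0.077]
wrist_force: [-0.3, 0.0, -1.1]
gripper_width: 0.0401
time: 10.03
tcp_pos: [0.5864, 0.014, 0.1167]
eef_rot: [0.703, -0.703, -0.078, 0.078]
wrist_force: [-0.6, 0.0, 0.7]
gripper_width: 0.0131
10.0333 [0.5864 0.014  0.1167] [-0.6402  0.0024  0.7461] 0.013122388441637888 [ 0.21    0.6675 -0.4404  1.7216  0.3641  0.8347 -0.174 ]
[-0.0007  0.0007  0.0022] [-0.0001  0.0002 -0.0003]
```

```bash
python3 -m creep '0.0015 -0.0082 0 0 0 0.05 -1;0.0015 -0.0082 0 0 0 0.05 -1;0.0015 -0.0082 0 0 0 0.05 -1;0 0 0 0 0 0 -1;0 0 0 0 0 0 -1'
cat > ang.py <<'E'
from h import *
from cell import env
np.set_printoptions(precision=4,suppress=True)
P=[.6487,.0302,.2208]
s=env.sense();r=Rq(s["eef_rot"])
for d in (.0183,.019):
    g=s["tcp_pos"]-r.apply([0,d,0])
    l=R.from_euler('z',-P[2]).apply(g-[P[0],P[1],0]); dx,dz=l[0]-.1,l[2]-.09
    print("lid from tcp",np.arctan2(dz,-dx)-np.arctan2(.045,.165),"rad",np.hypot(dx,dz),"y",l[1])
t=(R.from_euler('z',P[2]).inv()*r).apply([0,1,0]);print("tool tilt",np.arctan2(-t[0],-t[2]),s["wrist_force"],s["wrist_torque"],s["gripper_width"],s["q"],s["time"])
E
python3 ang.py
```

```text
time: 10.45
tcp_pos: [0.5914, 0.0151, 0.1395]
eef_rot: [-0.695, 0.707, 0.025, -0.131]
wrist_force: [-0.0, -0.4, -4.7]
gripper_width: 0.0125
lid from tcp 0.141347264157968 rad 0.17042628950456148 y -0.002151320507944002
lid from tcp 0.14531650791420647 rad 0.17060494566901532 y -0.0021514897040002074
tool tilt 0.15150601767217062 [-0.008  -0.3847 -4.7288] [-0.0261 -0.3961 -0.0096] 0.012450819400047013 [ 0.1781  0.7152 -0.4419  1.5472  0.3242  1.1083 -0.1375] 10.45
```

```bash
python3 -m creep '0.0015 -0.0082 0 0 0 0.05 -1;0.0015 -0.0082 0 0 0 0.05 -1;0.0015 -0.0082 0 0 0 0.05 -1;0.0015 -0.0082 0 0 0 0.05 -1;0 0 0 0 0 0 -1';python3 ang.py; python3 -m creep '0.0015 -0.0082 0 0 0 0.05 -1;0.0015 -0.0082 0 0 0 0.05 -1;0 0 0 0 0 0 -1;0 0 0 0 0 0 -1;0 0 0 0 0 0 -1'; python3 ang.py
cat > look.py <<'E'
import sys,cv2
from cell import env
import pickle
for n in ("scene","top","wrist"):
    p=env.snapshot(n);pickle.dump(p,open(f"{n}_{sys.argv[1]}.pkl","wb"))
    if n=="scene": a=p["img"][130:330,220:440]
    elif n=="top": a=p["img"][100:260,240:420]
    else: a=p["img"]
    k=1 if n=="wrist" else 3
    cv2.imwrite(f"pics/{n}_{sys.argv[1]}.png",cv2.resize(a[:,:,::-1],None,fx=k,fy=k,interpolation=cv2.INTER_CUBIC))
E
python3 look.py a
```

```text
time: 10.87
tcp_pos: [0.6041, 0.018, 0.1704]
eef_rot: [-0.678, 0.706, -0.047, -0.201]
wrist_force: [-4.4, -1.8, -2.4]
gripper_width: 0.0127
lid from tcp 0.34277010927566004 rad 0.1705216177356064 y -0.0021620295438669825
lid from tcp 0.346739052569316 rad 0.17069903913059598 y -0.002161693742627674
tool tilt 0.3547526238429688 [-4.3516 -1.7929 -2.3804] [-0.1833  0.1718  0.0485] 0.012722642808409576 [ 0.1168  0.8098 -0.4214  1.2835  0.2966  1.4699 -0.1025] 10.8667
time: 11.28
tcp_pos: [0.6123, 0.0198, 0.1843]
eef_rot: [-0.668, 0.702, -0.081, -0.233]
wrist_force: [-3.3, -0.3, -5.7]
gripper_width: 0.0132
lid from tcp 0.44009552232883836 rad 0.1706631158393428 y -0.002186344747241386
lid from tcp 0.4440597107667405 rad 0.17084148299609334 y -0.002186311761359499
tool tilt 0.4506787391074621 [-3.3331 -0.3272 -5.7439] [ 0.0891 -0.3211 -0.0404] 0.013193943287881184 [ 0.0843  0.8671 -0.4067  1.1444  0.2901  1.6408 -0.0861] 11.2833
```

View pics/scene_a.png

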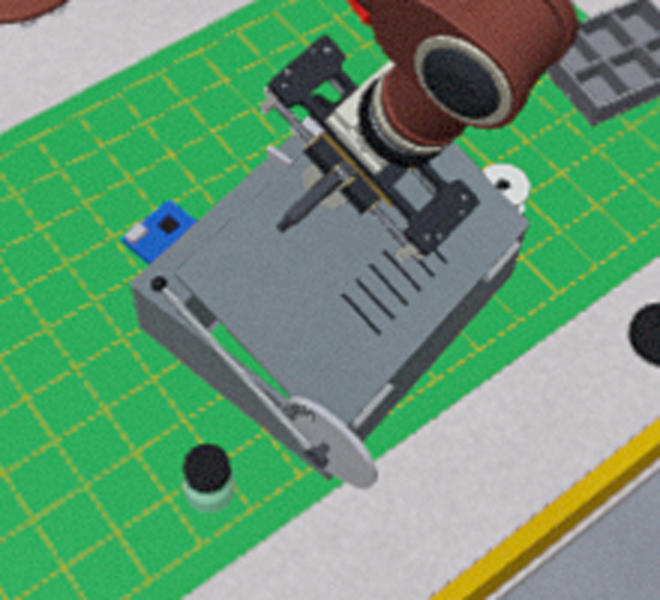

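View pics/top_a.png

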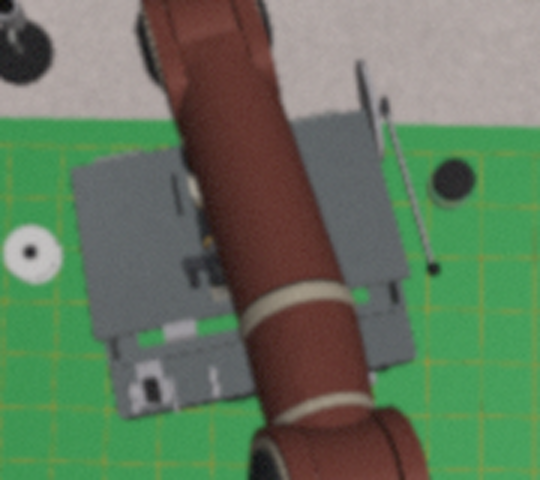

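View pics/wrist_a.png

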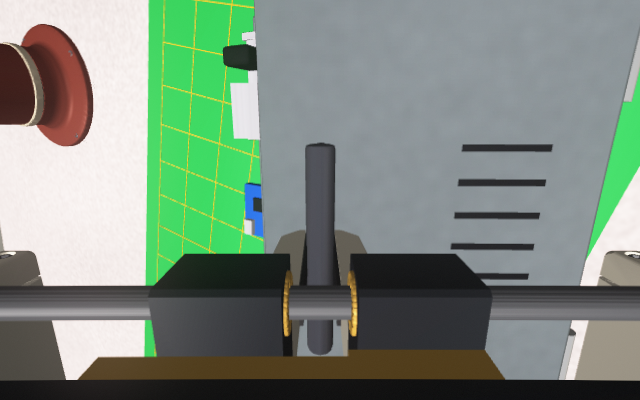

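Run:
```python
import pickle,cv2,numpy as np
S=pickle.load(open("scene_a.pkl","rb"))["img"];T=pickle.load(open("top_a.pkl","rb"))["img"]
a=cv2.resize(S[205:290,258:340,::-1],None,fx=7,fy=7,interpolation=cv2.INTER_CUBIC)
b=cv2.resize(T[165:215,335:400,::-1],None,fx=9,fy=9,interpolation=cv2.INTER_CUBIC)
cv2.imwrite("pics/sa.png",a);cv2.imwrite("pics/ta.png",b)
```

```text
(no output)
```

View pics/sa.png

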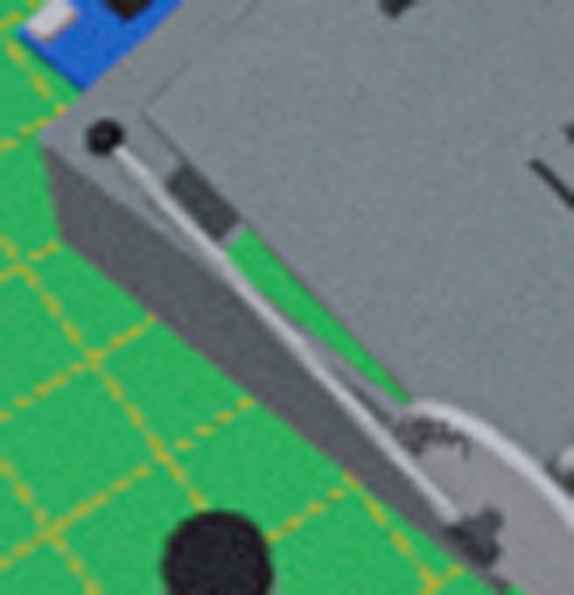

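View pics/ta.png

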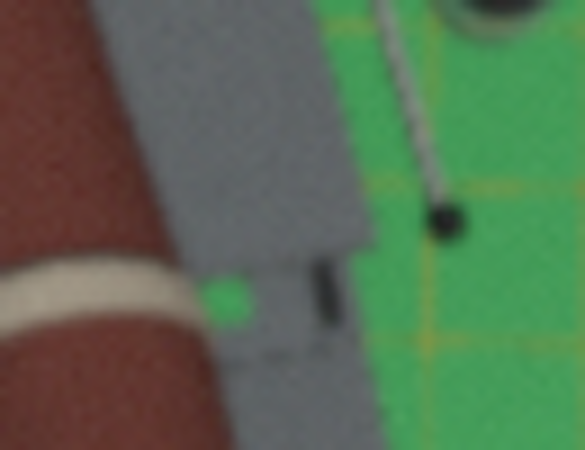

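```bash
cat > fitg.py <<'E'
from h import *
import pickle
np.set_printoptions(precision=4,suppress=True)
S=pickle.load(open("scene_a.pkl","rb"));T=pickle.load(open("top_a.pkl","rb"))
rot=lambda t,y,x,z:[.1+x*np.cos(t)+z*np.sin(t),y,.09-x*np.sin(t)+z*np.cos(t)]
P=[.6487,.0302,.2208]
def mod(v):
    th,g,w=v[:3]
    X=world(P,[rot(th,-w,-.2,.01),rot(g,-.17,-.2,0),[-.15,-w,.088],[-.065,.055,.135],[-.065,-.055,.135]])
    Y=world(P,[rot(th,-w,-.2,.01),rot(g,-.17,-.2,0),[-.15,.15-.15+w,.088],[-.15,-w,.088],[-.065,.055,.135],[-.065,-.055,.135]])
    return proj(S,X),proj(T,Y)
ms=np.array([[279.1,220.4],[272.9,224.6],[264.4,225.2],[332,187.3],[308.3,210.7]])
mt=np.array([[376.4,192.4],[384.4,189.7],[280.5,239.2],[377.8,219.2],[305.1,203.2],[342.2,195.9]])
def res(v):
    a,b=mod(v); return np.r_[(a-ms-v[3:5]).ravel(),(b-mt-v[5:7]).ravel()]
r=least_squares(res,[.45,.5,.148,0,0,0,0]);print(r.x);print(r.fun.reshape(-1,2))
J=r.jac;print(np.sqrt(np.diag(np.linalg.inv(J.T@J)))[:3]*.5)
def rs(v): return res(np.r_[v,r.x[2:]])[:10]
E
python3 fitg.py
```

```text
[ 0.4128  0.4912  0.147  -1.3238 -1.1798 -0.2671 -0.9299]
[[ 0.0942  0.2987]
 [ 0.6451  1.48  ]
 [-0.5718 -1.2609]
 [ 0.7585 -0.5672]
 [-0.926   0.0494]
 [-0.202  -0.084 ]
 [-0.1605 -0.2317]
 [ 0.0248  0.0916]
 [ 0.5373  0.253 ]
 [-0.3696  0.1424]
 [ 0.17   -0.1713]]
[0.0121 0.0117 0.0007]
```

Scene zoom: ball at (272.9,224.6), lid corner at (279.1,220.4). The lid is still below the mark. I'll raise it to about 0.50 and compare the two more finely.

```bash
python3 -m creep '0.0015 -0.0082 0 0 0 0.05 -1;0 0 0 0 0 0 -1;0 0 0 0 0 0 -1;0 0 0 0 0 0 -1;0 0 0 0 0 0 -1';python3 ang.py
cat > avg.py <<'E'
import sys,cv2,pickle,numpy as np
from cell import env
for n in ("scene","top"):
    L=[env.snapshot(n) for _ in range(6)]
    p=L[-1]; p["img"]=np.mean([q["img"] for q in L],0); pickle.dump(p,open(f"{n}_{sys.argv[1]}.pkl","wb"))
S=pickle.load(open(f"scene_{sys.argv[1]}.pkl","rb"))["img"].astype(np.uint8);T=pickle.load(open(f"top_{sys.argv[1]}.pkl","rb"))["img"].astype(np.uint8)
cv2.imwrite(f"pics/s{sys.argv[1]}.png",cv2.resize(S[205:290,258:340,::-1],None,fx=7,fy=7,interpolation=cv2.INTER_CUBIC))
cv2.imwrite(f"pics/t{sys.argv[1]}.png",cv2.resize(T[140:205,335:400,::-1],None,fx=9,fy=9,interpolation=cv2.INTER_CUBIC))
E
python3 avg.py b; python3 ang.py
```

```text
time: 11.85
tcp_pos: [0.6181, 0.0211, 0.1922]
eef_rot: [-0.662, 0.7, -0.098, -0.249]
wrist_force: [-3.2, -0.5, -6.2]
gripper_width: 0.0128
lid from tcp 0.49945720482839745 rad 0.17071644449520426 y -0.0021579683243585085
lid from tcp 0.5034084739074534 rad 0.17090216594958896 y -0.002157997965132068
tool tilt 0.4991533949200929 [-3.2297 -0.4929 -6.2059] [ 0.0587 -0.3693 -0.0177] 0.01279711916865632 [ 0.0662  0.9007 -0.3985  1.063   0.2889  1.733  -0.0766] 11.85
lid from tcp 0.5015113815559236 rad 0.1707147311093965 y -0.002167423561650266
lid from tcp 0.5054613125880778 rad 0.17090129954403824 y -0.002167346535686814
tool tilt 0.49995173903738815 [-3.6331 -1.4042 -6.5007] [ 0.0115 -0.3699 -0.01  ] 0.012880014199650886 [ 0.0657  0.9014 -0.3983  1.0609  0.2891  1.7351 -0.0764] 12.45
```

View pics/sb.png

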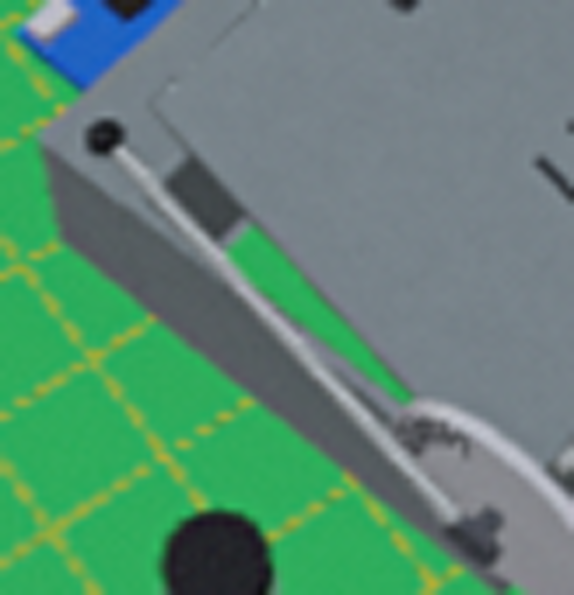

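View pics/tb.png

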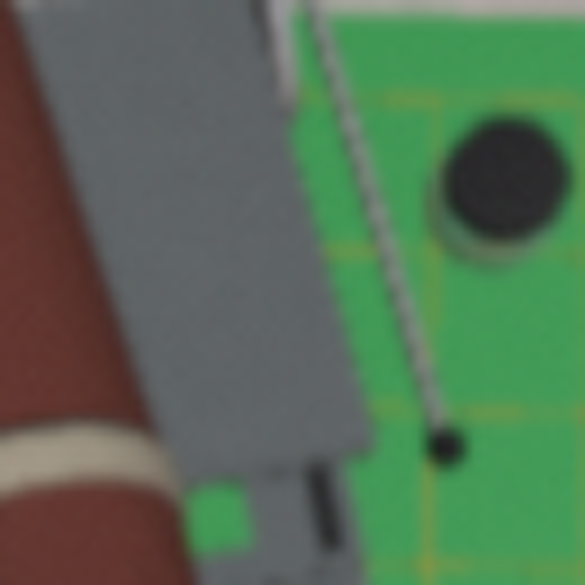

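```bash
cat > an.py <<'E'
from h import *
import pickle,cv2
np.set_printoptions(precision=3,suppress=True)
S=pickle.load(open("scene_b.pkl","rb"));T=pickle.load(open("top_b.pkl","rb"))
rot=lambda t,y,x,z:[.1+x*np.cos(t)+z*np.sin(t),y,.09-x*np.sin(t)+z*np.cos(t)]
P=[.6487,.0302,.2208]
for n,p,b in (("S",S,(272.8,224.5)),("T",T,(384.4,189.7))):
    g=p["img"].mean(2); x,y=map(int,np.round(b)); w=g[y-3:y+4,x-3:x+4]; 
    m=np.clip(90-w,0,None); yy,xx=np.mgrid[y-3:y+4,x-3:x+4]; print(n,"ball",(m*xx).sum()/m.sum(),(m*yy).sum()/m.sum())
    for g_ in (.46,.48,.5,.52,.54): print(g_,proj(p,world(P,[rot(g_,-.17,-.2,0)])), "lid corner",proj(p,world(P,[rot(g_,-.147,-.2,.01)])))
    print("ledge",proj(p,world(P,[[-.15,-.147,.088],[-.15,.147,.088]])), "pivot",proj(p,world(P,[[.1,-.17,.09]])))
E
python3 an.py
```

```text
S ball 272.531586878405 224.15619566477338
0.46 [[271.623 225.401]] lid corner [[278.854 218.742]]
0.48 [[272.    225.074]] lid corner [[279.31  218.449]]
0.5 [[272.401 224.768]] lid corner [[279.791 218.177]]
0.52 [[272.827 224.482]] lid corner [[280.296 217.926]]
0.54 [[273.276 224.219]] lid corner [[280.825 217.698]]
ledge [[262.505 222.758]
 [328.775 162.937]] pivot [[324.494 282.168]]
T ball 383.98959731543624 189.23825503355707
0.46 [[383.974 189.789]] lid corner [[375.874 189.464]]
0.48 [[383.975 188.994]] lid corner [[375.839 188.604]]
0.5 [[383.969 188.172]] lid corner [[375.797 187.718]]
0.52 [[383.957 187.324]] lid corner [[375.748 186.806]]
0.54 [[383.937 186.449]] lid corner [[375.693 185.867]]
ledge [[378.069 218.523]
 [280.259 238.361]] pivot [[368.109 135.427]]
```

```bash
cat > fitj.py <<'E'
from h import *
import pickle
np.set_printoptions(precision=4,suppress=True)
S=pickle.load(open("scene_b.pkl","rb"));T=pickle.load(open("top_b.pkl","rb"))
rot=lambda t,y,x,z:[.1+x*np.cos(t)+z*np.sin(t),y,.09-x*np.sin(t)+z*np.cos(t)]
z=lambda L,o,k:(np.array(L,float)+.5)/k-.5+o
# shut-state crops
t0=z([[232,466],[241,382],[378,355],[150,515],[510,441],[91,213],[448,142]],[240,100],3.7)
s0=z([[297,120],[336,172],[265,242]],[220,130],3)
tb=np.vstack([[383.99,189.24],z([[373,456]],[335,140],9)])
sb=np.vstack([[272.53,224.16],z([[153,101],[43,140]],[258,205],7)])
def pj(p,X,dr):
    q=dict(p); r=R.from_rotvec(dr)*Rq(p["rotation"]); a=r.as_quat(); q["rotation"]=np.r_[a[3],a[:3]]; return proj(q,X)
def res(v,full=False):
    P=v[:3];w,g,th,lat,px=v[3:8]; dT,dS=v[8:11],v[11:14]
    W=lambda L:world(P,L)
    bar=[[-.065,.055,.135],[-.065,-.055,.135]]; post=[px,lat,.136]
    eT=pj(T,W([post]+bar+[[-.15,w,.088],[-.15,-w,.088],[.1,w,.1],[.1,-w,.1],rot(g,-w-.02,-.2,0),rot(th,-w,-.2,-.002)]),dT)-np.vstack([t0,tb])
    eS=pj(S,W([post]+bar+[rot(g,-w-.02,-.2,0),rot(th,-w,-.2,.01),[-.15,-w,.088]]),dS)-np.vstack([s0,sb])
    sT=np.array([.5,.5,.5,.8,.8,.8,.8,.2,.6])[:,None]; sS=np.array([.7,.6,.6,.3,.7,.8])[:,None]
    if full: print(eT,'\n',eS)
    pr=np.r_[(P-[.6487,.0302,.2208])/[.0015,.0015,.006],(w-.149)/.003,(th-.5035)/.006,(px+.125)/.001,v[8:14]/.003]
    return np.r_[(eT/sT).ravel(),(eS/sS).ravel(),pr]
r=least_squares(res,[.6487,.0302,.2208,.148,.5,.5,.0745,-.125]+[0]*6)
print(r.x,2*r.cost);J=r.jac;print(np.sqrt(np.diag(np.linalg.inv(J.T@J)))[:8]);res(r.x,True)
E
python3 fitj.py
```

```text
[ 0.6485  0.0301  0.2198  0.1487  0.4954  0.5048  0.0739 -0.1263  0.0005
 -0.0013 -0.0005  0.      0.0008  0.0008] 44.70168903221853
[0.0013 0.0013 0.0036 0.0006 0.008  0.0055 0.0014 0.0008]
[[ 0.0055 -0.1755]
 [-0.0741  0.2754]
 [ 0.5426 -0.0234]
 [-0.2517  0.3749]
 [ 1.3735  0.3613]
 [-0.4973 -0.7423]
 [ 0.9143 -1.2166]
 [-0.2523  0.0014]
 [ 0.6977  0.466 ]] 
 [[ 1.2013  1.198 ]
 [ 0.0333 -1.2327]
 [-1.7245 -0.5849]
 [ 0.3371  0.4633]
 [ 0.2225 -0.33  ]
 [-1.3948 -1.3167]]
```

```bash
python3 -m creep '0 0 0 0 0 0 -1;0 0 0 0 0 0 -1;0 0 0 0 0 0 -1;0 0 0 0 0 0 -1;0 0 0 0 0 0 -1' >/dev/null;python3 ang.py;python3 -m creep '0 0 0 0 0 0 -1;0 0 0 0 0 0 -1;0 0 0 0 0 0 -1;0 0 0 0 0 0 -1;0 0 0 0 0 0 -1' >/dev/null;python3 ang.py; python3 look.py c
```

```text
lid from tcp 0.5014717354243505 rad 0.17070755273801178 y -0.002152825968480686
lid from tcp 0.5054218790315408 rad 0.1708940926006925 y -0.002152726968136216
tool tilt 0.4999545467721825 [-4.0636 -1.5548 -5.7994] [-0.01   -0.3023  0.0259] 0.013049893121542928 [ 0.0657  0.9014 -0.3984  1.0609  0.2891  1.7351 -0.0764] 12.8667
lid from tcp 0.5014904098037742 rad 0.1707087205167493 y -0.0021552127474845236
lid from tcp 0.5054404940616837 rad 0.17089528023260164 y -0.0021551518472888755
tool tilt 0.4999437673813625 [-2.9569 -1.0571 -5.5109] [-0.0368 -0.3443  0.0566] 0.013153046861240669 [ 0.0657  0.9014 -0.3983  1.0609  0.2891  1.7351 -0.0764] 13.2833
```

View pics/wrist_c.png

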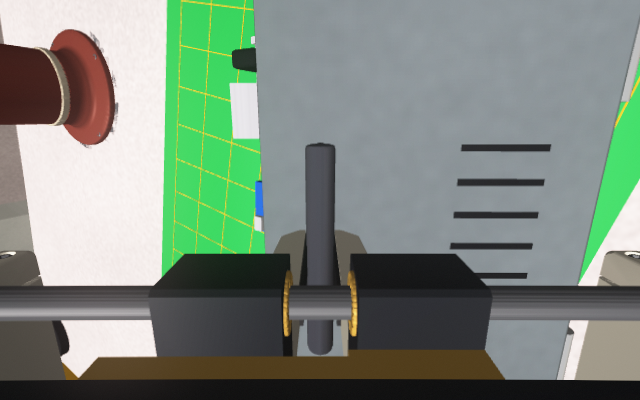

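View pics/top_c.png

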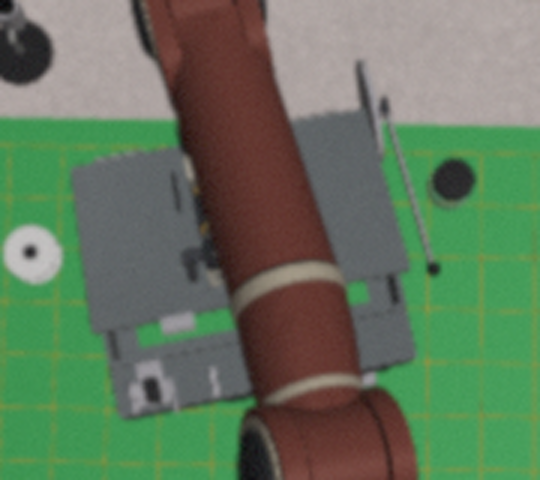

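The lid is steady at about 0.50 and the bar hasn't slipped: it sits at (320,145–350), the same as before. The latch is at its stop and the gauge ball (433,269) has not moved. Handing in.

Run:
```python
from cell import env
print(env.sign_off())
```

```text
the job is handed in; nothing more can be done
None
```

I slid the latch to its end stop, raised the lid to the gauge mark and handed in with the gripper still holding the bar, at about 13.5 s.

- **Latch:** it moved about 36 mm towards +y. At the stop it took about 16 N with no further motion. The later pictures show it still at the stop, clear of the tongue.
- **Lid angle:** the arm's position puts the lid at about 0.50 rad (0.501–0.505 at the last check), and the reading did not change over the last 0.4 s.
- **Gauge angle:** the camera fit gives 0.495 ± 0.008 rad, so the lid matches it within the measuring error. The single views disagreed somewhat: the top camera suggested about 0.49, the scene camera about 0.51–0.53. The scene camera's fit also had errors of up to about 1.7 pixels.
- **Other things:** the gauge ball is where it was at the start, within the picture's resolution. I saw nothing else move in the last pictures, but they only covered the area around the case. I did not check the meter, screwdriver, clamp stand or tray separately.

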